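# Set out the bench for casting a gel

### The job

Set out the bench for casting a gel: lay the clear tray flat between the two end dams of the green casting stand, seat the comb across it in the pair of slots nearest the tray's end, stand the conical flask in the middle of the stirrer's plate and set the aluminium weighing dish in the middle of the balance's pan. Stand the small beaker on the table beside the casting stand, on the stirrer's side, level with the middle of the stand's long edge and about 4 cm clear of it. Leave the tube rack and the pen where they lie.

Things in the scene. Friction and masses are not known exactly. Their poses are not given: they have to be found in the camera images.
- tray_mid (a point): Loose clear trough, ends open: 100 mm long (x), 62 wide (y), 26 high; floor and side walls 4 thick. Starts flat on the table. Slots 19 mm wide, 6 deep in the wall tops form two pairs: the end pair centred 32 mm from the middle towards +x, the other 10 mm from it towards -x. Point: the tray's centre, 13 mm above its underside; z up. Grasp across the outside of the walls (along y).
- comb_grip (a point): Loose white comb: bar 74 mm long (y), 10 thick (x), 12 high; on it a grip tab 42 long, 10 thick, 24 high; teeth 40 wide, 3 thick, 14 long below. Point: centre of the tab, 24 mm above the bar's underside, 38 above the teeth's tips; z up. Starts upright, bar ends in the 8 mm deep slots of a small fixed grey rack, point 48 mm above the table. In the tray the bar rests on the slot bottoms.
- flask_neck (a point): Loose empty glass conical flask, 115 mm high, base 64 mm across, with a straight neck 28 mm across from 70 mm up to the rim. Starts on the table. Point: on its axis in the neck, 97 mm above its underside; z up. Grasp it by the neck.
- dish_mid (a point): Loose round aluminium weighing dish, 58 mm across outside, 16 mm high, open at the top. Starts on the table. Point: on its axis, 8 mm above its underside; z up.
- beaker_mid (a point): Loose small milky plastic beaker, 50 mm across outside, 70 mm high, open at the top. Starts on the table. Point: on its axis, 35 mm above its underside; z up. (A far larger beaker, 88 mm across, stands off to the side and has no part in the job.)
- stand_bed (a point): Fixed green casting stand: base plate 150 mm long (x), 90 wide (y), 8 thick; a dam 74 mm wide near each end rises 25 mm above it, leaning out (106 mm apart at the foot, 120 at the top). The tray lies between, its length along x, either way round. Sides open. Point: centre of the plate's top, 8 mm above the table; z up. The beaker's centre belongs 110 mm from it along y.
- stirrer_plate (a point): Fixed white magnetic stirrer, 140 mm wide, with two black knobs and a round white top plate 124 mm across. Point: centre of the plate's top, 75 mm above the table; x points to the knobs; z up. It stands on one side of the casting stand, the balance on the other; which side varies.
- balance_pan (a point): Fixed grey bench balance, 145 mm wide, with a round steel pan 120 mm across and a black keypad. The pan does not give. Point: centre of the pan's top, 45 mm above the table; x points to the keypad; z up.
- tube_rack: Bystander: grey square rack of small tubes, 64 mm square, 32 mm high, loose among the things. Origin at the centre of its underside.
- pen_mid (a point): Bystander: marker pen lying on the table, 130 mm long (x), 11 mm thick, loose. Point: its middle.
Mind the look-alikes: they are no part of the job. Leave any brown look-alike of the part that bears comb_grip alone. Leave any red look-alike of the part that bears tray_mid alone.

How it is judged:
By the outcome, as a careful person would: the job done as asked, in the order asked, and still so for the second after the job is handed in, with the robot touching nothing.
It also fails if it takes over 125 s, if anything falls off the work surface, if the arm or the gripper's body presses on something with over 40 N, if the wrist force passes 120 N, or if a joint passes its speed limit or range.

### The arm

A 6-joint arm with a two-finger parallel gripper is mounted at the origin on the work surface. World frame = base frame: x ahead of the robot, y to its left, z up, the work surface at z = 0. Lengths are in mm, angles in rad, forces in N, time in s.
With the tool pointing down it reaches from about 300 to 750 mm from the base axis. Payload 8.5 kg.
Tool frame: the origin (TCP) lies midway between the tips of the shut fingers; the grasp point (between the pads) lies 19 mm behind it; z points along the fingers, y is the line along which they close (so a half turn about z gives the same grasp; the last joint's range is limited). The gripper opens to 85 mm and grips with 20 to 120 N. Pads are 22 mm wide; open, the fingers measure 114 mm over their backs; the gripper's body (76 mm by 85 mm) begins 54 mm behind the grasp point. The pads swing forward as they close: fully open they stand 13 mm farther back than shut.
Start: joints at [1.094, 0.381, 1.297, -0, 1.464, -0.215], TCP at [142.343, 531.243, 231.322] pointing down, gripper open.
Joint ranges: [-3.11, 3.11], [-0.89, 2.33], [0.22, 2.48], [-1.42, 4.56], [0.17, 2.85], [-2.88, 2.88]. Speed limits (rad/s): [2.39, 2.39, 3.14, 3.14, 3.14, 3.14].

### API

Orientations are given as [roll, pitch, yaw] about the fixed x, y, z axes, in that order (R = Rz(yaw) Ry(pitch) Rx(roll)).
In Python, from workcell import * gives the robot as it stands.
- The arm moves only by the tool move_arm, never from a script. Its argument "deltas" is a list of rows, each a list of 4 numbers: the shift along the tool's x, y, z as a fraction of full scale, then the turn about the tool's z as a fraction of full scale. In form: [[dx, dy, dz, turn], ...]. A call has exactly 10 rows; each row shifts and turns the commanded pose from where the row before left it, along the tool's axes as they then stand; what a row does not reach is not made up. Full scale, the value 1, is 0.025 m for a shift and 0.08 rad for a turn. A row lasts 1/12 s, in which the tool goes at most 41.7 mm and 7.16 degrees, less where a joint would pass 70% of its speed; a pose out of reach is approached as far as the arm can. A call with a number of a shift or a turn outside -1 to 1 is refused whole. A call with a gripper value outside its range is refused whole. "claw" is the gripper's target within -1 to 1 (fully open at 1, half-way at 0, shut at -1), set as the call begins (left out, the last holds). The fingers move at their own pace and stop on an object; "newtons" is the grip in N (left out, the last holds). Time passes only in rows, so rows that do not move let the fingers close, or fill a call up. It gives the time, the measured TCP pose, the force, the opening and the grip force at its end, in the units of the state.
- get_obs(): the state, without advancing time (a new reading comes with each control period).
- snapshot(name): name is "scene" or "top" or "wrist"; returns a dict with "img" (400x640x3 uint8, red, green, blue), "depth" (400x640 float32, mm along the optical axis (not along the pixel's ray), 0 where there is no reading), "fx", "fy", "cx", "cy" (pixels), "R" (3x3) and "t" (3): a world point X has camera coordinates R X + t. Camera axes: x right, y down, z forward; pixel columns grow to the right and rows downward; lengths in mm; the calibration is good to about 2 mm. A picture is of the moment at which its call begins.
- sign_off(): hands the job in; it is judged then, once.
The state is a dict: "t": time; "joints": joint angles; "joint_velocities": joint speeds; "effort": joint torques, N m; "position": TCP position; "orientation": TCP orientation; "wrist_force": force on the tool from outside, world axes, zero at the start; "torque": the same for the moment, N m; "opening": finger opening in mm; "finger_force": force on a finger pad.
Only numpy, scipy, OpenCV 4.12 (cv2) and the standard library are available. Lean on these libraries where they do the work, as an engineer would, in place of code of your own. Each camera call takes 0.05 s, during which the arm holds its last target. There are 200 camera calls.

## Working session

There is one attempt and no reset: what is moved stays moved. The work goes in short steps, Python scripts to look and compute and a tool call to move; the robot and the scene stay as the last step left them, time stands still between calls to the robot, and variables do not carry over. Pictures are saved under pics/ and viewed, at most 14 in all, crops included, and the job is handed in when it is done.

Besides the shell and the picture viewer there is one more tool, called by a JSON object that holds its "op" and its "data". move_arm: Moves the arm, as the interface text tells. Its arguments: {"type":"object","properties":{"deltas":{"type":"array"},"claw":{"type":"number"},"newtons":{"type":"number"}},"required":["deltas"]}

```bash
ls; mkdir -p pics; cat > h.py <<'E'
from workcell import *
import numpy as np, cv2
def snap(n,f):
    s=snapshot(n); cv2.imwrite(f'pics/{f}.png',s['img'][:,:,::-1]); np.savez(f'pics/{f}.npz',**s); return s
def load(f): return dict(np.load(f'pics/{f}.npz'))
def cloud(s):
    v,u=np.mgrid[:400,:640]; d=s['depth'].astype(float)
    P=np.stack([(u-s['cx'])/s['fx']*d,(v-s['cy'])/s['fy']*d,d],-1)
    return (P-s['t'])@s['R']
def px2w(s,u,v,z):
    r=s['R'].T@np.array([(u-s['cx'])/s['fx'],(v-s['cy'])/s['fy'],1]); c=-s['R'].T@s['t']
    return c+r*(z-c[2])/r[2]
E
python3 - <<'E'
from h import *
o=get_obs(); print({k:np.round(v,3) for k,v in o.items()})
for n in ['top','scene']:
    s=snap(n,n); print(n,s['fx'],s['cx'],s['cy'],s['R'].round(3).tolist(),s['t'].round(1))
E
```

```text
pics
{'t': np.float64(0.0), 'joints': array([ 1.094,  0.381,  1.298, -0.   ,  1.464, -0.215]), 'joint_velocities': array([-0.,  0., -0.,  0., -0.,  0.]), 'effort': array([ 1.0000e-03, -4.4845e+01, -2.3128e+01, -0.0000e+00,  5.0000e-03,
       -0.0000e+00]), 'position': array([142.208, 530.994, 230.721]), 'orientation': array([-3.14, -0.  ,  2.88]), 'wrist_force': array([ 0.157,  0.207, -0.155]), 'torque': array([ 0.058,  0.038, -0.01 ]), 'finger_force': np.float64(0.0), 'opening': np.float64(85.303)}
top 398.07274874977736 319.4927062750923 197.2709595698092 [[0.009, -1.0, 0.004], [-0.997, -0.01, -0.08], [0.08, -0.004, -0.997]] [  50.   500.5 1369. ]
scene 509.8015177310705 317.0094400642185 193.16839643129552 [[0.629, 0.777, 0.001], [0.527, -0.426, -0.735], [-0.571, 0.463, -0.678]] [-361.2 -181.6 1726.9]
```

View pics/top.png

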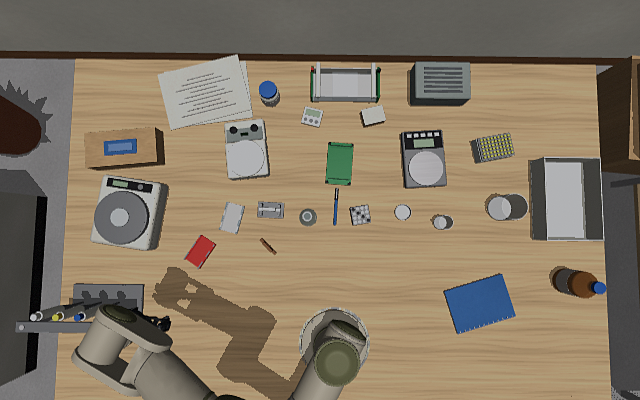

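View pics/scene.png

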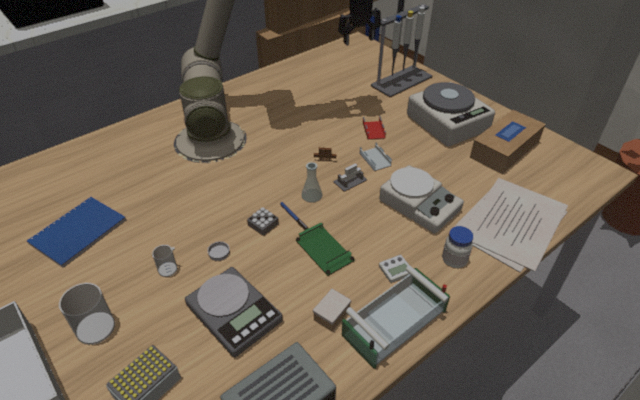

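The top view shows these things:
- Clear tray at (231,218). The red look-alike is at (200,251).
- White comb in the grey rack at (270,209). The brown look-alike is at (268,246).
- Flask at (308,217), dish at (402,212).
- Small beaker at (442,222). The big beaker at (507,206) is not part of the job.
- Stand at (340,163), stirrer at (246,155), balance at (424,165).
- Pen at (336,206) and tube rack at (360,214), both to be left alone.

The other clear box, at (345,83), is a gel tank and also not part of the job.

```bash
python3 - <<'E'
from h import *
s=load('top'); im=s['img'][:,:,::-1]
c=cv2.resize(im[115:265,185:305],None,fx=4.8,fy=4,interpolation=cv2.INTER_CUBIC)
a=cv2.resize(im[180:260,190:320],None,fx=6,fy=6,interpolation=cv2.INTER_CUBIC)
cv2.imwrite('pics/cropA.png',a)
b=cv2.resize(im[120:240,300:460],None,fx=5,fy=5,interpolation=cv2.INTER_CUBIC)
cv2.imwrite('pics/cropB.png',b)
P=cloud(s)
for n,(u,v,z) in dict(tray=(231,218,10),comb=(270,209,60),flask=(308,217,115),dish=(402.5,212,16),beaker=(442,222,50),stand=(340,163,8),stir=(246,158,75),pan=(426,168,45),rack=(360,214,32),pen=(336,206,8)).items():
    print(n,px2w(s,u,v,z).round(1),P[int(v),int(u)].round(1))
E
```

```text
tray [425.1 363.4  10. ] [425.4 365.1   2. ]
comb [455.4 221.7  60. ] [455.5 221.9  58.1]
flask [427.9  91.7 115. ] [427.8  91.6 118.3]
dish [ 451.5 -235.7   16. ] [ 452.2 -237.     1.4]
beaker [ 417.2 -362.7   50. ] [ 418.1 -375.    10.4]
stand [623.6 -16.9   8. ] [623.6 -16.9   7.8]
stir [626.2 304.2  75. ] [626.3 304.3  74.1]
pan [ 602.9 -311.8   45. ] [ 602.7 -311.5   46.3]
rack [442.5 -85.5  32. ] [442.8 -86.2  25.6]
pen [470.8  -3.6   8. ] [470.7  -3.6   8.7]
```

View pics/cropA.png

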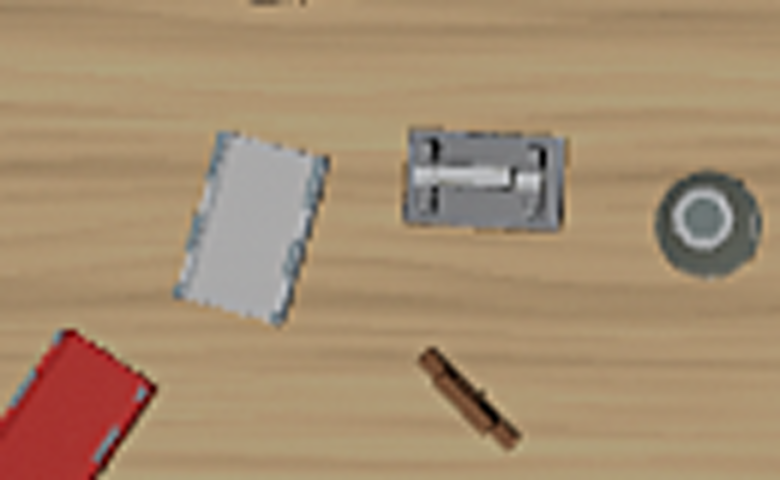

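View pics/cropB.png

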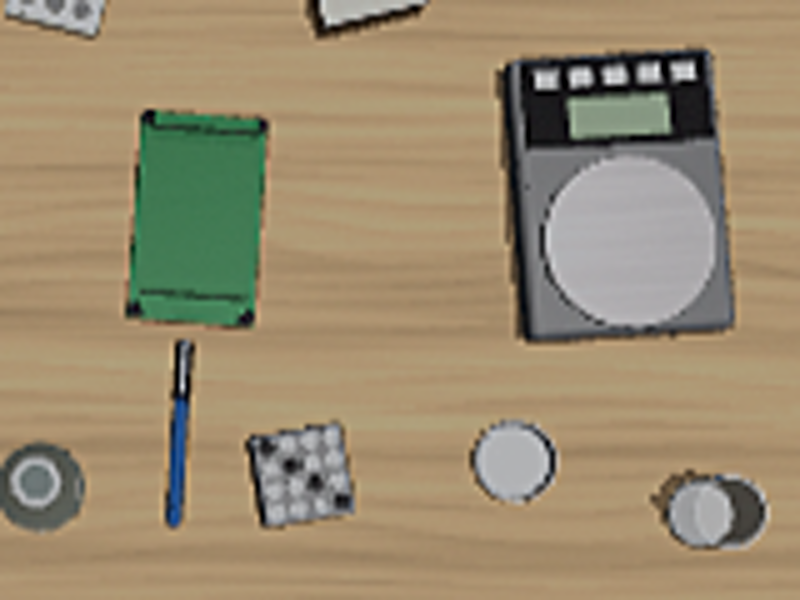

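Choices, checked in the crops (crop A at 6×, crop B at 5×):
- **Tray:** the grey-clear one at (231,218). The red one is rejected.
- **Comb:** the white one in the rack at (270,209). The brown one is rejected.
- **Beaker:** the small one near (442,222). The 88 mm one is rejected.
- **Beaker side:** the stirrer is at y≈+304, so the beaker goes on the +y side of the stand.

Next I go above the tray. The tool yaw already matches it.

{"op": "move_arm", "data": {"deltas": [[-0.63,-0.18,0.06,0],[-0.63,-0.18,0.06,0],[-0.63,-0.18,0.06,0],[-0.63,-0.18,0.06,0],[-0.63,-0.18,0.06,0],[-0.63,-0.18,0.06,0],[-0.63,-0.18,0.06,0],[-0.63,-0.18,0.06,0],[-0.63,-0.18,0.06,0],[-0.63,-0.18,0.06,0]], "claw": 1}}

```text
t: 0.93
position: [283.3, 446.4, 215.9]
orientation: [-3.141, -0.0, 2.88]
wrist_force: [-0.2, -0.4, -0.4]
opening: 85.5
finger_force: 0.0
```

{"op": "move_arm", "data": {"deltas": [[-0.63,-0.18,0.06,0],[-0.63,-0.18,0.06,0],[-0.63,-0.18,0.06,0],[-0.63,-0.18,0.06,0],[-0.63,-0.18,0.06,0],[-0.63,-0.18,0.06,0],[-0.63,-0.18,0.06,0],[-0.63,-0.18,0.06,0],[-0.63,-0.18,0.06,0],[-0.63,-0.18,0.06,0]]}}

```text
t: 1.77
position: [423.8, 362.2, 200.9]
orientation: [-3.141, -0.001, 2.88]
wrist_force: [0.1, 0.7, 0.2]
opening: 85.8
finger_force: 0.0
```

```bash
cat >> h.py <<'E'
def plan(x,y,z,yaw):
    "remaining shift in tool axes (mm) at the target yaw, and turn, in full-scale units"
    o=get_obs(); p=np.array(o['position']); y0=o['orientation'][2]
    for w in (y0,yaw):
        d=np.array([x,y,z])-p; c,s=np.cos(w),np.sin(w)
        print('yaw%.3f units dx %.2f dy %.2f dz %.2f'%(w,(c*d[0]+s*d[1])/25,(s*d[0]-c*d[1])/25,-d[2]/25),end=' | ')
    print('turn %.2f'%(((y0-yaw+np.pi)%(2*np.pi)-np.pi)/.08),'t %.1f'%o['t'],'at',p.round(1))
E
python3 - <<'E'
from h import *
s=snap('wrist','w1'); print(s['fx'],s['cx'],s['cy'],(-s['R'].T@s['t']).round(1),s['R'].round(2).tolist())
o=get_obs();print(o['position'],o['orientation'],o['joints'])
t=load('top');im=t['img'].astype(int);P=cloud(t)
# stand
m=((im[...,1]>im[...,0]+25)&(im[...,1]>im[...,2]+15)).astype(np.uint8); m[:, :310]=0;m[:,370:]=0;m[:125]=0;m[200:]=0
v,u=np.nonzero(m); W=np.array([px2w(t,a,b,8)[:2] for a,b in zip(u,v)],np.float32); print('stand',cv2.minAreaRect(W))
for n,(u0,v0,zc,r) in dict(stir=(246,158,75,40),pan=(426,168,45,40)).items():
    Q=P[v0-r:v0+r,u0-r:u0+r].reshape(-1,3); g=im[v0-r:v0+r,u0-r:u0+r].reshape(-1,3)
    k=abs(Q[:,2]-zc)<3
    print(n,k.sum(),cv2.minEnclosingCircle(Q[k][:,:2].astype(np.float32)),Q[k].mean(0))
E
```

```text
304.8824620389574 313.9349355004808 196.72990882941457 [354.3 381.8 343.7] [[0.26, 0.97, -0.0], [0.93, -0.25, 0.29], [0.28, -0.08, -0.96]]
[426.05961665 360.88615957 200.43333651] [-3.14046502e+00  2.72786294e-04  2.87788897e+00] [ 4.91221317e-01  4.19306202e-01  1.32720708e+00 -1.02386904e-03
  1.39565348e+00 -8.15692480e-01]
stand ((623.0142211914062, -13.508838653564453), (89.02812194824219, 147.2798309326172), 86.11538696289062)
stir 763 ((627.1239013671875, 307.15545654296875), 62.1782341003418) [627.19895341 304.83308166  75.22368326]
pan 857 ((643.8148803710938, -309.07891845703125), 101.5677261352539) [ 627.32825828 -309.65041198   44.80459274]
```

View pics/w1.png

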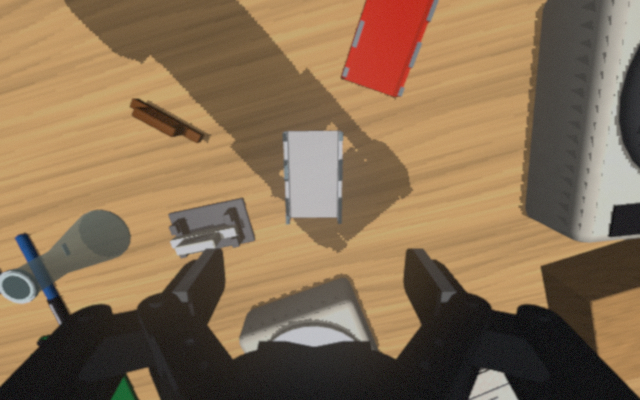

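The wrist view shows the clear tray at (284–342, 131–221) and the red one behind it at (390,45). I crop it to find the slots and edges.

```bash
python3 - <<'E'
from h import *
s=load('w1'); a=cv2.resize(s['img'][115:235,260:365,::-1],None,fx=5,fy=5,interpolation=cv2.INTER_CUBIC); cv2.imwrite('pics/w1c.png',a)
E
```

```text
(no output)
```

View pics/w1c.png

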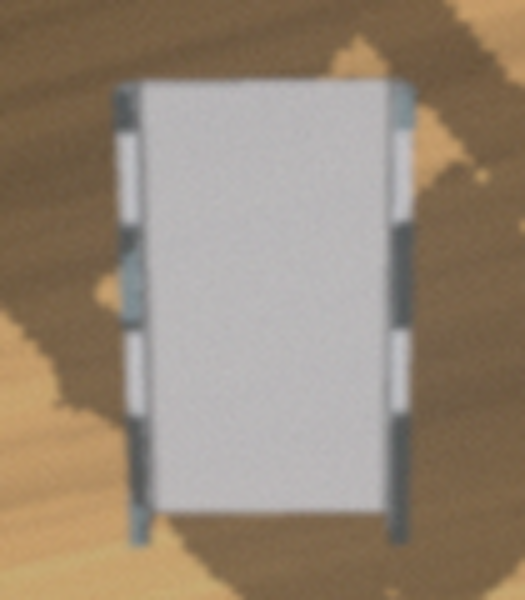

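The light slots sit at crop rows 132–225 and 330–412, so the end pair is toward the image top. That is the robot's side, and the tray's +x lies along tool x. I compute the tray pose from its top corners.

```bash
python3 - <<'E'
from h import *
s=load('w1'); C=np.array([px2w(s,260+u/5,115+v/5,26)[:2] for u,v in [(118,82),(413,82),(410,545),(130,545)]])
c=C.mean(0); d=(C[0]+C[1]-C[2]-C[3])/2; print(C.round(1),c.round(1),np.linalg.norm(d),np.linalg.norm(C[0]-C[1]),np.linalg.norm(C[2]-C[3]),np.arctan2(d[1],d[0]))
plan(c[0],c[1],-2,np.arctan2(d[1],d[0]))
E
```

```text
[[370.3 344.9]
 [385.9 403.2]
 [484.4 378.9]
 [468.2 318.5]] [427.2 361.4] 101.46413978828981 60.306647616442184 62.55853118626027 2.889300072107065
yaw2.878 units dx -0.04 dy 0.03 dz 8.10 | yaw2.889 units dx -0.04 dy 0.03 dz 8.10 | turn -0.14 t 1.8 at [426.1 360.9 200.4]
```

{"op": "move_arm", "data": {"deltas": [[-0.04,0.03,1,-0.14],[0,0,1,0],[0,0,1,0],[0,0,1,0],[0,0,1,0],[0,0,1,0],[0,0,1,0],[0,0,0.5,0],[0,0,0.4,0],[0,0,0.2,0]]}}

```text
t: 2.65
position: [423.9, 363.1, -2.4]
orientation: [-3.14, -0.001, 2.891]
wrist_force: [-0.2, 0.3, 0.8]
opening: 85.3
finger_force: 0.0
```

{"op": "move_arm", "data": {"deltas": [[0,0,0,0],[0,0,0,0],[0,0,0,0],[0,0,0,0],[0,0,0,0],[0,0,0,0],[0,0,0,0],[0,0,0,0],[0,0,0,0],[0,0,0,0]], "claw": 0.3, "newtons": 40}}

```text
t: 3.48
position: [424.9, 363.5, -0.3]
orientation: [3.14, 0.001, 2.891]
wrist_force: [-0.9, 1.1, 6.1]
opening: 60.9
finger_force: 45.1
```

{"op": "move_arm", "data": {"deltas": [[0,0,-0.3,0],[0,0,-0.7,0],[0,0,-0.7,-0.4],[0,0,-0.7,-0.4],[0,0,-0.7,-0.4],[0,0,-0.7,-0.4],[0,0,-0.7,-0.4],[0,0,-0.7,-0.3],[0,0,-0.7,0],[0,0,0,0]]}}

```text
t: 4.32
position: [425.5, 363.9, 149.9]
orientation: [3.138, 0.005, 3.075]
wrist_force: [0.9, -0.2, -0.2]
opening: 61.1
finger_force: 44.3
```

{"op": "move_arm", "data": {"deltas": [[-0.3,-0.4,0,0],[-0.5,-0.7,0,0],[-0.5,-0.7,0,0],[-0.5,-0.7,0,0],[-0.5,-0.7,0,0],[-0.5,-0.7,0,0],[-0.5,-0.7,0,0],[-0.5,-0.7,0,0],[-0.5,-0.7,0,0],[-0.5,-0.7,0,0]]}}

```text
t: 5.15
position: [533.1, 186.1, 144.8]
orientation: [-3.141, -0.003, 3.074]
wrist_force: [0.6, 0.1, -0.1]
opening: 60.8
finger_force: 44.3
```

{"op": "move_arm", "data": {"deltas": [[-0.5,-0.7,0,0],[-0.5,-0.7,0,0],[-0.5,-0.7,0,0],[-0.5,-0.6,0,0],[-0.3,-0.4,0,0],[0,0,0,0],[0,0,0,0],[0,0,0,0],[0,0,0,0],[0,0,0,0]]}}

```text
t: 5.98
position: [584.8, 107.7, 146.3]
orientation: [3.142, -0.0, 3.076]
wrist_force: [0.7, 0.6, -0.7]
opening: 61.4
finger_force: 44.3
```

```bash
python3 - <<'E'
from h import *
o=get_obs(); print(o['position'],o['orientation'],o['opening'])
s=snap('wrist','w2')
im=s['img'].astype(int)
m=((im[...,1]>im[...,0]+20)&(im[...,1]>im[...,2]+10)).astype(np.uint8)
v,u=np.nonzero(m); print(len(u),u.min(),u.max(),v.min(),v.max())
W=np.array([px2w(s,a,b,8)[:2] for a,b in zip(u,v)],np.float32); print('stand',cv2.minAreaRect(W))
E
```

```text
[584.80802313 107.7485117  146.32548315] [ 3.14154037e+00 -2.54856932e-04  3.07610096e+00] 61.35986059544455
10517 134 562 156 323
stand ((649.9180297851562, 154.75912475585938), (450.03302001953125, 158.70733642578125), 82.06803894042969)
```

View pics/w2.png

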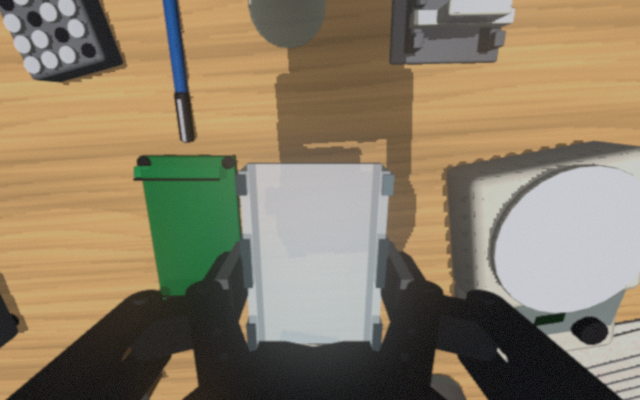

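The wrist view shows the tray held level at (245–390, 165–345). The stand's near end is at (135–238, 155–180), with its left edge running down to (162,295). I measure the stand numerically.

```bash
python3 - <<'E'
from h import *
s=load('w2'); im=s['img'].astype(int); P=cloud(s)
m=((im[...,1]>im[...,0]+20)&(im[...,1]>im[...,2]+10)); m[:,245:]=0
for v in range(152,296,6):
    u=np.nonzero(m[v])[0]
    if len(u): a,b=u.min(),u.max(); print(v,a,b,px2w(s,a-.5,v,8)[:2].round(1),px2w(s,b+.5,v,8)[:2].round(1),P[v,190].round(1))
t=load('top'); im=t['img'].astype(int)
c=[px2w(t,300+u/5-.4,120+v/5-.4,8)[:2] for u,v in [(140,110),(268,118),(253,325),(127,315)]]; print(np.round(c,1),np.mean(c,0))
# same corners for the tray in the top view as bias check
c=[px2w(t,190+u/6-.4,180+v/6-.4,26)[:2] for u,v in [(222,132),(328,157),(282,324),(177,298)]]; print('tray top-view',np.mean(c,0))
E
```

```text
158 148 233 [549.1 -44.1] [554.3  35.5] [551.7  -4.9   7.6]
164 150 221 [554.8 -43.5] [559.1  23.5] [557.3  -6.    7.4]
170 134 235 [559.4 -59.7] [565.6  35.8] [558.7   3.2  31.6]
176 134 234 [565.1 -61.1] [571.3  34. ] [563.8   2.4  31.8]
182 143 234 [571.4 -53.9] [577.1  33.2] [574.2  -8.7   8.4]
188 144 235 [577.3 -54.3] [583.   33.4] [580.3 -10.1   7.7]
194 145 236 [583.2 -54.7] [589.   33.5] [586.1 -11.1   7.9]
200 146 237 [589.3 -55.1] [595.   33.6] [592.1 -12.2   8. ]
206 147 238 [595.4 -55.4] [601.1  33.8] [597.8 -12.8   9. ]
212 148 238 [601.5 -55.8] [607.3  32.9] [604.2 -14.4   8. ]
218 149 238 [607.8 -56.2] [613.5  32.1] [610.5 -15.7   7.6]
224 150 239 [614.1 -56.6] [619.8  32.2] [616.5 -16.5   8.3]
230 151 239 [620.5 -57. ] [626.2  31.4] [622.8 -17.6   8.5]
236 152 240 [626.9 -57.5] [632.7  31.5] [629.  -18.6   8.9]
242 153 236 [633.5 -57.9] [638.9  26.6] [635.7 -20.    8.4]
248 154 232 [640.1 -58.3] [645.3  21.6] [642.  -20.9   9.1]
254 155 221 [646.8 -58.7] [651.2   9.5] [648.6 -22.1   9.1]
260 156 215 [653.6 -59.2] [657.6   2.3] [655.3 -23.3   9. ]
266 157 211 [660.5 -59.6] [664.1  -2.9] [662.5 -24.8   8.4]
272 158 207 [667.4 -60. ] [670.8  -8.2] [669.8 -26.5   7.7]
278 159 204 [674.5 -60.5] [677.6 -12.5] [677.1 -28.    7.2]
284 160 192 [681.6 -60.9] [683.9 -26.3] [678.1 -24.3  17.2]
290 161 186 [688.9 -61.4] [690.6 -33.9] [570.4  66.8 198.3]
[[700.1  27.6]
 [695.3 -63.5]
 [546.9 -53.3]
 [553.1  35.7]] [623.8571484  -13.37465162]
tray top-view [426.40516112 357.72081165]
```

```bash
python3 - <<'E'
from h import *
s=load('w2'); o=get_obs(); 
P=cloud(s)
C=[px2w(s,u,v,174)[:2] for u,v in [(242,166),(392,166),(382,346),(250,346)]]; print(np.round(C,1),np.mean(C,0))
for v in (158,162,164,166,170,176,200): print(v,P[v,248:252,2].round(0),P[v,300:303].round(0)[0])
plan(624,-13,150,3.078)
E
```

```text
[[533.1  84.2]
 [536.8 141.5]
 [620.9 137.5]
 [617.   76.7]] [576.94759505 109.97402083]
158 [ 1. -1.  1. -0.] [560.  97.   0.]
162 [147. 148. 147. 148.] [538. 105. 147.]
164 [153. 152. 152. 150.] [538. 105. 150.]
166 [157. 157. 157. 158.] [539. 105. 151.]
170 [165. 164. 162. 160.] [541. 105. 151.]
176 [166. 165. 163. 160.] [543. 105. 151.]
200 [167. 166. 167. 163.] [555. 104. 151.]
yaw3.076 units dx -1.88 dy -4.71 dz -0.14 | yaw3.078 units dx -1.87 dy -4.72 dz -0.14 | turn -0.02 t 6.0 at [584.9 107.7 146.4]
```

{"op": "move_arm", "data": {"deltas": [[-0.2,-0.5,0,0],[-0.3,-0.8,0,0],[-0.3,-0.8,0,0],[-0.3,-0.8,0,0],[-0.3,-0.8,0,0],[-0.3,-0.7,0,0],[-0.13,-0.35,0,0],[0,0,0,0],[0,0,0,0],[0,0,0,0]]}}

```text
t: 6.87
position: [622.7, -13.7, 146.3]
orientation: [3.141, -0.0, 3.076]
wrist_force: [0.5, -0.2, -0.3]
opening: 60.9
finger_force: 44.3
```

{"op": "move_arm", "data": {"deltas": [[0,0,0.8,0],[0,0,0.8,0],[0,0,0.8,0],[0,0,0.8,0],[0,0,0.6,0],[0,0,0.5,0],[0,0,0.4,0],[0,0,0.4,0],[0,0,0.25,0],[0,0,0.15,0]]}}

```text
t: 7.7
position: [622.8, -14.2, 8.2]
orientation: [3.142, -0.001, 3.075]
wrist_force: [-0.3, 1.0, 0.5]
opening: 61.2
finger_force: 44.3
```

```bash
python3 - <<'E'
from h import *
o=get_obs(); print(o['position'],o['orientation'],o['wrist_force'],o['opening'])
s=snap('wrist','w3')
P=cloud(s)
for u in (290,315,340): print([tuple(P[v,u].round(0)[[0,2]]) for v in range(150,230,4)])
E
```

```text
[622.84486277 -14.18669182   8.19873286] [ 3.14151248e+00 -5.73357967e-04  3.07543282e+00] [-0.32374045  1.02271985  0.4538329 ] 61.181185645243055
[(np.float64(570.0), np.float64(9.0)), (np.float64(572.0), np.float64(7.0)), (np.float64(574.0), np.float64(9.0)), (np.float64(576.0), np.float64(9.0)), (np.float64(577.0), np.float64(13.0)), (np.float64(579.0), np.float64(12.0)), (np.float64(581.0), np.float64(12.0)), (np.float64(582.0), np.float64(13.0)), (np.float64(584.0), np.float64(13.0)), (np.float64(586.0), np.float64(12.0)), (np.float64(588.0), np.float64(12.0)), (np.float64(590.0), np.float64(12.0)), (np.float64(592.0), np.float64(12.0)), (np.float64(594.0), np.float64(13.0)), (np.float64(596.0), np.float64(13.0)), (np.float64(598.0), np.float64(13.0)), (np.float64(601.0), np.float64(11.0)), (np.float64(602.0), np.float64(13.0)), (np.float64(604.0), np.float64(13.0)), (np.float64(606.0), np.float64(12.0))]
[(np.float64(571.0), np.float64(9.0)), (np.float64(573.0), np.float64(8.0)), (np.float64(574.0), np.float64(9.0)), (np.float64(576.0), np.float64(9.0)), (np.float64(577.0), np
[... 678 characters left out ...]
 (np.float64(575.0), np.float64(9.0)), (np.float64(577.0), np.float64(8.0)), (np.float64(578.0), np.float64(12.0)), (np.float64(580.0), np.float64(12.0)), (np.float64(582.0), np.float64(13.0)), (np.float64(584.0), np.float64(13.0)), (np.float64(586.0), np.float64(13.0)), (np.float64(587.0), np.float64(13.0)), (np.float64(589.0), np.float64(14.0)), (np.float64(592.0), np.float64(12.0)), (np.float64(594.0), np.float64(12.0)), (np.float64(596.0), np.float64(12.0)), (np.float64(598.0), np.float64(12.0)), (np.float64(600.0), np.float64(12.0)), (np.float64(602.0), np.float64(12.0)), (np.float64(604.0), np.float64(12.0)), (np.float64(606.0), np.float64(13.0)), (np.float64(608.0), np.float64(13.0))]
```

View pics/w3.png

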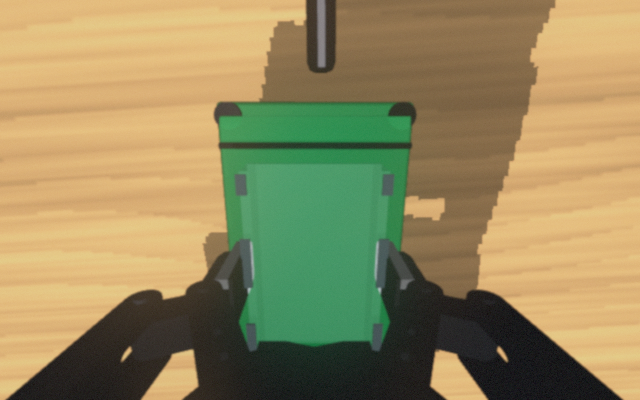

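The tray floor is at z≈12.5, so it is nearly seated. The near end is at row 164, centred on the stand, about 3 mm too far ahead. I nudge it back, lower it and release.

{"op": "move_arm", "data": {"deltas": [[0.1,0.02,0,0],[0,0,0.04,0],[0,0,0.03,0],[0,0,0,0],[0,0,0,0],[0,0,0,0],[0,0,0,0],[0,0,0,0],[0,0,0,0],[0,0,0,0]]}}

```text
t: 8.58
position: [620.7, -13.9, 7.8]
orientation: [-3.142, 0.001, 3.075]
wrist_force: [-2.2, 0.0, 6.0]
opening: 61.2
finger_force: 45.0
```

{"op": "move_arm", "data": {"deltas": [[0,0,0,0],[0,0,0,0],[0,0,0,0],[0,0,0,0],[0,0,0,0],[0,0,0,0],[0,0,0,0],[0,0,-0.2,0],[0,0,-0.4,0],[0,0,-0.6,0]], "claw": 1}}

```text
t: 9.42
position: [620.1, -13.8, 37.2]
orientation: [3.141, -0.002, 3.075]
wrist_force: [-0.1, -0.7, 0.1]
opening: 85.1
finger_force: 0.0
```

{"op": "move_arm", "data": {"deltas": [[0,0,-0.8,0],[0,0,-0.8,0],[0,0,-0.8,0],[0,0,-0.8,0],[0,0,-0.8,0],[0,0,-0.8,0],[0,0,-0.6,0],[0,0,0,0],[0,0,0,0],[0,0,0,0]]}}

```text
t: 10.25
position: [620.1, -13.8, 171.4]
orientation: [3.141, -0.001, 3.075]
wrist_force: [0.1, 0.6, 0.1]
opening: 85.5
finger_force: 0.0
```

```bash
python3 - <<'E'
from h import *
s=snap('wrist','w4'); P=cloud(s)
for u in (290,330):
    print([(v,*P[v,u].round(0).astype(int)) for v in range(130,260,4)])
plan(470,222,150,1.52)
# comb: white points in the rack region of top & current view
for f in ('top','w1','w2'):
    q=load(f); Q=cloud(q).reshape(-1,3); k=(abs(Q[:,0]-455)<40)&(abs(Q[:,1]-222)<50)&(Q[:,2]>53)&(Q[:,2]<66)
    if k.sum()>5: print(f,k.sum(),Q[k].mean(0).round(1),cv2.minAreaRect(Q[k][:,:2].astype(np.float32)))
E
```

```text
[(130, np.int64(569), np.int64(-34), np.int64(8)), (134, np.int64(573), np.int64(-34), np.int64(11)), (138, np.int64(577), np.int64(-34), np.int64(12)), (142, np.int64(581), np.int64(-34), np.int64(11)), (146, np.int64(584), np.int64(-34), np.int64(13)), (150, np.int64(588), np.int64(-35), np.int64(11)), (154, np.int64(592), np.int64(-35), np.int64(12)), (158, np.int64(596), np.int64(-36), np.int64(13)), (162, np.int64(600), np.int64(-36), np.int64(12)), (166, np.int64(604), np.int64(-36), np.int64(13)), (170, np.int64(608), np.int64(-37), np.int64(13)), (174, np.int64(612), np.int64(-37), np.int64(13)), (178, np.int64(616), np.int64(-37), np.int64(14)), (182, np.int64(621), np.int64(-38), np.int64(12)), (186, np.int64(625), np.int64(-38), np.int64(12)), (190, np.int64(629), np.int64(-38), np.int64(13)), (194, np.int64(634), np.int64(-39), np.int64(11)), (198, np.int64(638), np.int64(-39), np.int64(12)), (202, np.int64(642), np.int64(-40), np.int64(13)), (206, np.int64(646), np.int64(-40), np.int64(12)), (210, np.int64(651), np.int64(-40), np.int64(12)), (214, np.int64(655), np.int64
[... 2010 characters left out ...]
p.int64(685), np.int64(-1), np.int64(32)), (250, np.int64(690), np.int64(-1), np.int64(31)), (254, np.int64(710), np.int64(-1), np.int64(0)), (258, np.int64(715), np.int64(-1), np.int64(0))]
yaw3.075 units dx 6.62 dy 9.01 dz 0.84 | yaw1.520 units dx 9.11 dy -6.47 dz 0.84 | turn 19.44 t 10.3 at [620.  -13.8 171.1]
top 35 [455.5 226.9  59.2] ((455.2925109863281, 227.08750915527344), (7.165419101715088, 37.521480560302734), 0.6861233115196228)
w1 431 [455.2 228.5  59.2] ((456.1947937011719, 227.33522033691406), (42.010765075683594, 10.38764476776123), 87.61647033691406)
w2 1123 [457.9 225.   59.2] ((457.7607421875, 226.60643005371094), (42.575523376464844, 9.569050788879395), 86.21402740478516)
```

The tray lies flat: its floor is at z≈12 all along, from x 572 to 674 between the dams. Now the comb, whose tab is at about (456.5, 227) with its long axis at 1.52 rad.

{"op": "move_arm", "data": {"deltas": [[0.3,0.4,0,0],[0.6,0.75,0,0],[0.7,0.9,0,0],[0.7,0.9,0,0],[0.7,0.9,0,0],[0.7,0.9,0,0],[0.7,0.9,0,0],[0.7,0.9,0,0],[0.7,0.9,0,0],[0.7,0.9,0,0]], "claw": 0}}

```text
t: 11.13
position: [470.3, 206.6, 171.5]
orientation: [-3.141, -0.001, 3.075]
wrist_force: [-0.0, 0.0, -0.5]
opening: 42.6
finger_force: 0.0
```

{"op": "move_arm", "data": {"deltas": [[0.4,0.5,0,0.5],[0.27,0.32,0,1],[0,0,0,1],[0,0,0,1],[0,0,0,1],[0,0,0,1],[0,0,0,1],[0,0,0,1],[0,0,0,1],[0,0,0,1]]}}

```text
t: 11.97
position: [456.2, 227.4, 171.4]
orientation: [-3.14, -0.001, 2.311]
wrist_force: [-0.4, 0.2, 0.3]
opening: 42.8
finger_force: 0.0
```

{"op": "move_arm", "data": {"deltas": [[0,0,0.1,1],[0,0,0.1,1],[0,0,0.1,1],[0,0,0.1,1],[0,0,0.1,1],[0,0,0.1,1],[0,0,0.1,1],[0,0,0.1,1],[0,0,0,1],[0,0,0,0.9]]}}

```text
t: 12.8
position: [456.1, 227.4, 151.3]
orientation: [-3.14, 0.0, 1.519]
wrist_force: [0.2, 0.7, -0.6]
opening: 42.8
finger_force: 0.0
```

```bash
python3 - <<'E'
from h import *
s=snap('wrist','w5'); Q=cloud(s).reshape(-1,3); k=(abs(Q[:,0]-455)<40)&(abs(Q[:,1]-222)<50)&(Q[:,2]>54)&(Q[:,2]<66)
r=cv2.minAreaRect(Q[k][:,:2].astype(np.float32)); print(k.sum(),Q[k].mean(0).round(1),r)
plan(r[0][0],r[0][1],36,1.52)
o=get_obs();print(o['opening'],o['orientation'])
cv2.imwrite('pics/w5b.png',s['img'][:,:,::-1])
E
```

```text
643 [456.6 228.8  59.6] ((456.364013671875, 227.73251342773438), (42.04158020019531, 10.479177474975586), 87.49823760986328)
yaw1.516 units dx 0.02 dy 0.01 dz 4.62 | yaw1.520 units dx 0.02 dy 0.01 dz 4.62 | turn -0.06 t 12.8 at [456.2 227.4 151.4]
42.5185417466838 [-3.14002032e+00  3.43144982e-04  1.51555927e+00]
```

View pics/w5.png

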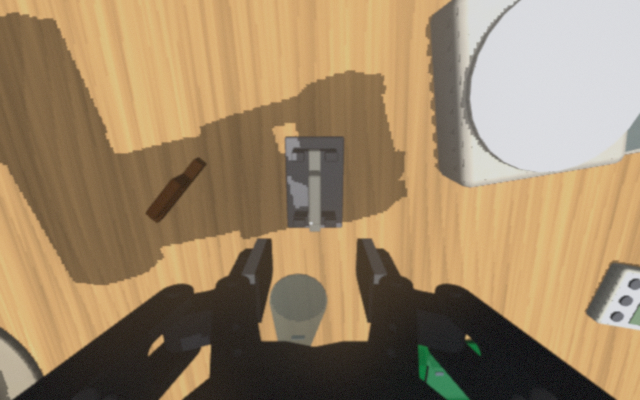

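The wrist view shows the white comb at (314, 150–230) centred between the fingers, with the brown look-alike well off at (175,190). I descend and grip.

{"op": "move_arm", "data": {"deltas": [[0,0,0.6,0],[0,0,0.8,0],[0,0,0.8,0],[0,0,0.8,0],[0,0,0.6,0],[0,0,0.5,0],[0,0,0.3,0],[0,0,0.2,0],[0,0,0,0],[0,0,0,0]]}}

```text
t: 13.68
position: [457.3, 227.2, 37.3]
orientation: [3.141, -0.0, 1.524]
wrist_force: [-0.5, 0.8, 0.7]
opening: 43.1
finger_force: 0.0
```

{"op": "move_arm", "data": {"deltas": [[0,0,0,0],[0,0,0,0],[0,0,0,0],[0,0,0,0],[0,0,0,0],[0,0,0,0],[0,0,0,0],[0,0,0,0],[0,0,0,0],[0,0,0,0]], "claw": -1, "newtons": 40}}

```text
t: 14.52
position: [457.5, 227.1, 37.5]
orientation: [3.141, -0.0, 1.523]
wrist_force: [0.1, -0.8, 6.0]
opening: 9.0
finger_force: 45.6
```

{"op": "move_arm", "data": {"deltas": [[0,0,-0.3,0],[0,0,-0.6,0],[0,0,-0.8,0],[0,0,-0.8,0],[0,0,-0.8,0],[0,0,-0.8,0],[0,0,-0.5,0],[0,0,0,0],[0,0,0,0],[0,0,0,0]]}}

```text
t: 15.35
position: [456.8, 226.9, 151.2]
orientation: [-3.14, 0.0, 1.523]
wrist_force: [-1.3, -0.5, -0.2]
opening: 9.0
finger_force: 44.9
```

```bash
python3 - <<'E'
from h import *
# slot centre from w4: 
s=load('w4'); cv2.imwrite('pics/w4c.png',cv2.resize(s['img'][110:240,250:380,::-1],None,fx=4.5,fy=4.5,interpolation=cv2.INTER_CUBIC))
plan(591,-11.5,150,1.505)
E
```

```text
yaw1.523 units dx -9.27 dy 5.82 dz 0.05 | yaw1.505 units dx -9.16 dy 5.98 dz 0.05 | turn 0.22 t 15.3 at [456.8 226.9 151.2]
```

View pics/w4c.png

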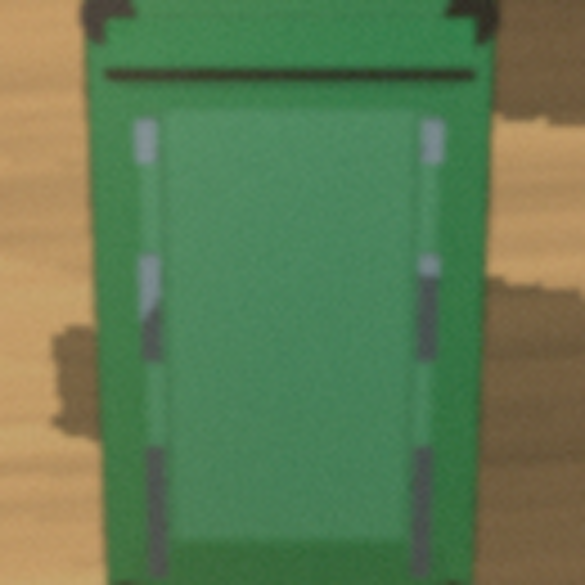

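In the crop, the tray's end-slot pair is at rows 165–255, with walls at columns 147 and 431. I compute its centre.

```bash
python3 - <<'E'
from h import *
s=load('w4')
p=lambda u,v:px2w(s,250+(u)/4.5-.4,110+v/4.5-.4,34)[:2]
A=[p(147,164),p(147,255),p(430,164),p(430,255)]; print(np.round(A,1),np.mean(A,0)); c=np.mean(A,0)
print('ends',p(145,116),p(432,116),p(157,578),p(421,578))
plan(c[0],c[1],150,1.505)
E
```

```text
[[581.2 -39.7]
 [599.9 -41.5]
 [585.   17.6]
 [603.8  16.9]] [592.47943575 -11.66653498]
ends [571.65542777 -39.2055415 ] [575.46937829  18.38848375] [672.40723833 -46.24834997] [676.26508351  12.25080964]
yaw1.523 units dx -9.27 dy 5.88 dz 0.05 | yaw1.505 units dx -9.16 dy 6.04 dz 0.05 | turn 0.22 t 15.3 at [456.8 226.9 151.2]
```

{"op": "move_arm", "data": {"deltas": [[-0.3,0.2,0,0.22],[-0.6,0.4,0,0],[-0.8,0.5,0,0],[-0.8,0.5,0,0],[-0.8,0.5,0,0],[-0.8,0.5,0,0],[-0.8,0.5,0,0],[-0.8,0.5,0,0],[-0.8,0.5,0,0],[-0.8,0.5,0,0]]}}

```text
t: 16.18
position: [560.5, 35.7, 151.0]
orientation: [-3.14, -0.0, 1.504]
wrist_force: [-0.2, 0.3, -0.2]
opening: 9.3
finger_force: 44.9
```

{"op": "move_arm", "data": {"deltas": [[-0.8,0.5,0,0],[-0.6,0.5,0,0],[-0.46,0.44,0,0],[0,0.0,0,0],[0,0.0,0,0],[0,0,0,0],[0,0,0,0],[0,0,0,0],[0,0,0,0],[0,0,0,0]]}}

```text
t: 17.02
position: [593.0, -10.9, 152.2]
orientation: [3.141, 0.0, 1.506]
wrist_force: [0.1, 0.5, -1.0]
opening: 9.1
finger_force: 44.9
```

```bash
python3 - <<'E'
from h import *
plan(592.5,-11.7,41.8,1.505)
E
```

```text
yaw1.506 units dx -0.03 dy -0.02 dz 4.42 | yaw1.505 units dx -0.03 dy -0.02 dz 4.42 | turn 0.01 t 17.0 at [593.  -10.9 152.2]
```

{"op": "move_arm", "data": {"deltas": [[-0.03,-0.02,0.5,0],[0,0,0.7,0],[0,0,0.7,0],[0,0,0.6,0],[0,0,0.5,0],[0,0,0.4,0],[0,0,0.3,0],[0,0,0.2,0],[0,0,0.1,0],[0,0,0,0]]}}

```text
t: 17.85
position: [592.6, -12.0, 52.0]
orientation: [-3.141, -0.0, 1.505]
wrist_force: [-0.7, 0.1, 0.8]
opening: 9.1
finger_force: 44.9
```

```bash
python3 - <<'E'
from h import *
o=get_obs(); print(o['position'],o['wrist_force'])
s=snap('wrist','w6'); Q=cloud(s).reshape(-1,3)
k=(abs(Q[:,0]-592)<25)&(abs(Q[:,1]+12)<60)&(Q[:,2]>40)&(Q[:,2]<90); print(k.sum(),Q[k].mean(0) if k.any() else '')
cv2.imwrite('pics/w6c.png',cv2.resize(s['img'][80:330,190:440,::-1],None,fx=2.4,fy=2.4))
E
```

```text
[592.62901026 -11.97385088  51.95521605] [-0.68676008  0.08843139  0.82209321]
5071 [593.66319426  -1.80830896  71.25824648]
```

View pics/w6c.png

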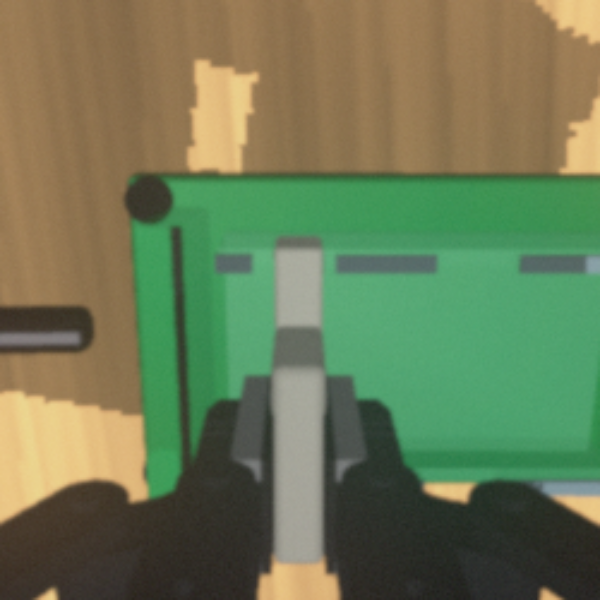

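The crop shows the comb bar at columns 275–322, over the end slot at columns 252–337. It is centred to within about 1 mm. I lower and release.

{"op": "move_arm", "data": {"deltas": [[0,-0.04,0.1,0],[0,0,0.1,0],[0,0,0.1,0],[0,0,0.08,0],[0,0,0.03,0],[0,0,0,0],[0,0,0,0],[0,0,0,0],[0,0,0,0],[0,0,0,0]]}}

```text
t: 18.73
position: [591.6, -11.9, 41.9]
orientation: [3.141, 0.0, 1.505]
wrist_force: [0.2, 0.4, 0.1]
opening: 9.1
finger_force: 44.9
```

{"op": "move_arm", "data": {"deltas": [[0,0,0,0],[0,0,0,0],[0,0,0,0],[0,0,0,0],[0,0,0,0],[0,0,-0.2,0],[0,0,-0.5,0],[0,0,-0.8,0],[0,0,-0.8,0],[0,0,-0.8,0]], "claw": -0.3}}

```text
t: 19.57
position: [591.5, -11.9, 120.5]
orientation: [-3.142, -0.0, 1.505]
wrist_force: [0.1, -0.2, 0.4]
opening: 30.0
finger_force: 0.0
```

```bash
python3 - <<'E'
from h import *
s=snap('wrist','w7'); Q=cloud(s).reshape(-1,3)
k=(abs(Q[:,0]-592)<25)&(abs(Q[:,1]+12)<60)&(Q[:,2]>56)&(Q[:,2]<72); print(k.sum(),Q[k].mean(0),cv2.minAreaRect(Q[k][:,:2].astype(np.float32)), np.percentile(Q[k][:,2],[5,50,95]))
k=(abs(Q[:,0]-592)<25)&(abs(Q[:,1]+12)<60)&(Q[:,2]>36)&(Q[:,2]<45); print('bar',k.sum(),Q[k].mean(0) , np.percentile(Q[k][:,2],[5,50,95]))
# flask from w5 and w2
for f in ('top','w2','w5'):
    q=load(f); Q=cloud(q).reshape(-1,3); k=(abs(Q[:,0]-430)<40)&(abs(Q[:,1]-92)<40)&(Q[:,2]>75)&(Q[:,2]<125)
    if k.sum()>5: print(f,k.sum(),Q[k].mean(0).round(1),Q[k].min(0).round(1),Q[k].max(0).round(1))
plan(428,92,170,1.505)
E
```

```text
858 [592.1277806   -9.69226965  63.55089026] ((591.9283447265625, -10.919208526611328), (41.28212356567383, 10.549875259399414), 86.705810546875) [59.9297951  63.93956581 64.9733309 ]
bar 403 [593.0313438    6.00271549  40.152352  ] [38.81215996 40.19009796 41.51749842]
top 77 [430.9  96.2 115.2] [415.   82.  109.2] [444.3 111.1 123.1]
w5 122 [434.8 108.5  78. ] [422.6 102.1  75. ] [444.2 110.9  82.5]
yaw1.506 units dx 3.73 dy -6.87 dz -1.81 | yaw1.505 units dx 3.72 dy -6.87 dz -1.81 | turn 0.01 t 19.6 at [593.2 -12.2 124.7]
```

The comb is seated: bar top at z 40.2, tab top at 64, centred at (592, −11). Next is the flask, whose rim is near (430, 96).

{"op": "move_arm", "data": {"deltas": [[0,0,-0.7,0],[0.3,-0.5,-0.7,0],[0.4,-0.8,-0.6,0],[0.4,-0.8,-0.6,0],[0.4,-0.8,0,0],[0.5,-0.8,0,0],[0.5,-0.8,0,0],[0.5,-0.8,0,0],[0.5,-0.8,0,0],[0.3,-0.6,0,0]], "claw": 0.2}}

```text
t: 20.45
position: [429.1, 94.8, 184.6]
orientation: [3.141, -0.0, 1.506]
wrist_force: [-0.1, -0.4, 0.5]
opening: 51.2
finger_force: 0.0
```

```bash
python3 - <<'E'
from h import *
s=snap('wrist','w8'); P=cloud(s);Q=P.reshape(-1,3)
for z0,z1 in ((110,122),(80,105)):
    k=(abs(Q[:,0]-430)<40)&(abs(Q[:,1]-95)<45)&(Q[:,2]>z0)&(Q[:,2]<z1)
    if k.sum()>5: print(k.sum(),Q[k].mean(0).round(1),Q[k].min(0).round(1),Q[k].max(0).round(1),cv2.minEnclosingCircle(Q[k][:,:2].astype(np.float32)))
plan(430,96,78,1.505)
E
```

```text
1457 [431.8  96.9 115.5] [415.9  79.5 110.9] [447.5 112.5 117.6] ((431.67938232421875, 95.98278045654297), 16.5091609954834)
192 [432.2 108.   91.3] [418.6 100.4  80.1] [445.  110.5 104.2] ((431.8155212402344, 100.57112884521484), 13.213748931884766)
yaw1.507 units dx 0.02 dy 0.12 dz 4.26 | yaw1.505 units dx 0.02 dy 0.12 dz 4.26 | turn 0.03 t 20.5 at [427.   95.8 184.6]
```

View pics/w8.png

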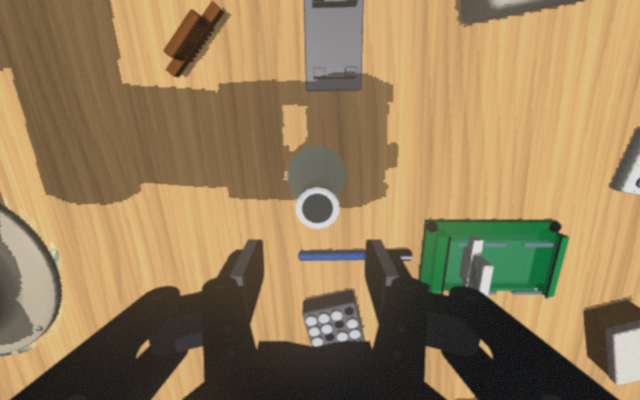

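The picture shows the flask rim at (318,208), or (431.7, 96) in the world, and the comb standing across the tray at (475,265). I descend to the neck.

{"op": "move_arm", "data": {"deltas": [[0,0.13,0.5,0],[0,0,0.7,0],[0,0,0.8,0],[0,0,0.8,0],[0,0,0.6,0],[0,0,0.4,0],[0,0,0.3,0],[0,0,0.15,0],[0,0,0,0],[0,0,0,0]]}}

```text
t: 21.33
position: [434.3, 93.5, 78.5]
orientation: [3.141, 0.0, 1.505]
wrist_force: [-0.7, 0.4, -0.6]
opening: 51.3
finger_force: 0.0
```

{"op": "move_arm", "data": {"deltas": [[0,0,0,0],[0,0,0,0],[0,0,0,0],[0,0,0,0],[0,0,0,0],[0,0,0,0],[0,0,0,0],[0,0,0,0],[0,0,0,0],[0,0,0,0]], "claw": -1, "newtons": 35}}

```text
t: 22.17
position: [434.1, 93.6, 78.4]
orientation: [3.141, -0.0, 1.505]
wrist_force: [-1.0, 0.3, 5.0]
opening: 26.4
finger_force: 37.4
```

{"op": "move_arm", "data": {"deltas": [[0,0,-0.3,0],[0,0,-0.7,0],[0,0,-0.8,0],[0,0,-0.8,0],[0,0,-0.8,0],[0,0,-0.8,0],[0,0,-0.6,0],[0,0,0,0],[0,0,0,0],[0,0,0,0]]}}

```text
t: 23.0
position: [433.3, 93.6, 197.1]
orientation: [-3.14, 0.0, 1.505]
wrist_force: [0.4, 0.1, -0.8]
opening: 26.7
finger_force: 37.0
```

```bash
python3 - <<'E'
from h import *
plan(627,305.5,200,1.505)
for f,b in (('w1',None),('w2',None),('w5',None)):
    q=load(f); Q=cloud(q).reshape(-1,3); k=(np.hypot(Q[:,0]-627,Q[:,1]-306)<75)&(abs(Q[:,2]-75)<2.5)
    print(f,k.sum(),Q[k].min(0).round(1),Q[k].max(0).round(1),cv2.minEnclosingCircle(Q[k][:,:2].astype(np.float32)))
E
```

```text
yaw1.505 units dx 8.96 dy 7.18 dz -0.12 | yaw1.505 units dx 8.97 dy 7.17 dz -0.12 | turn 0.00 t 23.0 at [433.3  93.6 197.1]
w1 1104 [565.  274.   72.5] [597.6 360.9  77.1] ((586.905517578125, 317.46124267578125), 44.74882507324219)
w2 17469 [566.1 244.2  72.5] [689.3 361.9  77.3] ((628.312744140625, 306.28082275390625), 62.631187438964844)
w5 25008 [565.4 246.   72.5] [685.5 357.9  77.5] ((627.3862915039062, 306.9984130859375), 62.292015075683594)
```

{"op": "move_arm", "data": {"deltas": [[0.3,0.2,0,0],[0.6,0.5,0,0],[0.8,0.7,0,0],[0.8,0.7,0,0],[0.8,0.7,0,0],[0.8,0.7,0,0],[0.8,0.7,0,0],[0.8,0.7,0,0],[0.8,0.7,0,0],[0.8,0.5,0,0]]}}

```text
t: 23.83
position: [599.1, 267.3, 196.2]
orientation: [-3.14, 0.001, 1.505]
wrist_force: [0.4, -0.1, -0.6]
opening: 26.6
finger_force: 37.0
```

{"op": "move_arm", "data": {"deltas": [[0.8,0.5,0,0],[0.5,0.4,0,0],[0.2,0.2,0,0],[0,0,0,0],[0,0,0,0],[0,0,0,0],[0,0,0,0],[0,0,0,0],[0,0,0,0],[0,0,0,0]]}}

```text
t: 24.67
position: [627.8, 301.2, 198.3]
orientation: [3.141, -0.0, 1.505]
wrist_force: [0.2, 0.4, -1.0]
opening: 26.6
finger_force: 37.1
```

```bash
python3 - <<'E'
from h import *
plan(627.5,306.5,154,1.505)
E
```

```text
yaw1.505 units dx 0.21 dy -0.03 dz 1.77 | yaw1.505 units dx 0.21 dy -0.03 dz 1.77 | turn 0.00 t 24.7 at [627.8 301.2 198.3]
```

{"op": "move_arm", "data": {"deltas": [[0.17,-0.03,0.2,0],[0,0,0.3,0],[0,0,0.4,0],[0,0,0.3,0],[0,0,0.2,0],[0,0,0.15,0],[0,0,0.1,0],[0,0,0.08,0],[0,0,0.04,0],[0,0,0,0]]}}

```text
t: 25.5
position: [627.5, 305.6, 153.8]
orientation: [3.141, -0.0, 1.505]
wrist_force: [0.2, 0.7, -1.0]
opening: 26.9
finger_force: 37.1
```

```bash
python3 - <<'E'
from h import *
o=get_obs(); print(o['position'],o['wrist_force'])
E
```

```text
[627.48299162 305.64127003 153.8015609 ] [ 0.18136425  0.68557487 -0.97288144]
```

{"op": "move_arm", "data": {"deltas": [[0,0,0.03,0],[0,0,0.03,0],[0,0,0,0],[0,0,0,0],[0,0,0,0],[0,0,0,0],[0,0,0,0],[0,0,0,0],[0,0,0,0],[0,0,0,0]]}}

```text
t: 26.33
position: [627.6, 305.8, 153.4]
orientation: [3.14, -0.001, 1.505]
wrist_force: [-2.4, -0.0, 5.4]
opening: 26.3
finger_force: 37.6
```

{"op": "move_arm", "data": {"deltas": [[0,0,0,0],[0,0,0,0],[0,0,0,0],[0,0,0,0],[0,0,0,0],[0,0,-0.2,0],[0,0,-0.5,0],[0,0,-0.7,0],[0,0,-0.8,0],[0,0,-0.8,0]], "claw": 0.3}}

```text
t: 27.17
position: [627.3, 305.6, 228.4]
orientation: [-3.141, 0.0, 1.505]
wrist_force: [-0.3, 0.6, -0.3]
opening: 55.5
finger_force: 0.0
```

```bash
python3 - <<'E'
from h import *
s=snap('wrist','w9'); Q=cloud(s).reshape(-1,3)
k=(np.hypot(Q[:,0]-627,Q[:,1]-306)<40)&(Q[:,2]>184)&(Q[:,2]<196)
if k.sum()>5: print('rim',k.sum(),Q[k].mean(0).round(1),cv2.minEnclosingCircle(Q[k][:,:2].astype(np.float32)))
k=(np.hypot(Q[:,0]-627,Q[:,1]-306)<75)&(abs(Q[:,2]-75)<2.5)
print('plate',Q[k].min(0).round(1),Q[k].max(0).round(1),cv2.minEnclosingCircle(Q[k][:,:2].astype(np.float32)))
t=load('top');im=t['img'].astype(float).sum(2)
P=cloud(t); sub=P[195:235,390:460]
k=(sub[...,2]>6)
pts=sub[k]; 
d=pts[pts[:,1]>-290]; b=pts[pts[:,1]<-300]
print('dish',len(d),cv2.minEnclosingCircle(d[:,:2].astype(np.float32)),d.mean(0)); print('beaker',len(b),cv2.minEnclosingCircle(b[b[:,2]>50][:,:2].astype(np.float32)),b.mean(0))
plan(452,-236,150,1.505)
E
```

```text
rim 1926 [627.3 309.1 190.4] ((627.2549438476562, 308.18475341796875), 16.357248306274414)
plate [566.2 248.6  72.5] [689.4 368.8  77.5] ((627.8948364257812, 307.5018615722656), 61.92584228515625)
dish 109 ((426.7107238769531, -112.65910339355469), 176.77354431152344) [ 444.06973167 -206.62828465  151.42136288]
beaker 227 ((418.5844421386719, -366.716796875), 27.52591896057129) [ 421.52079217 -370.10070307   38.68423586]
yaw1.505 units dx -22.09 dy -5.63 dz 3.33 | yaw1.505 units dx -22.10 dy -5.62 dz 3.33 | turn 0.01 t 27.2 at [628.4 306.  233.3]
```

The flask stands on the plate: rim at (627.3, 308.2), plate centre (627.9, 307.5). On to the dish, near (452, −236).

{"op": "move_arm", "data": {"deltas": [[-0.4,-0.1,0,0],[-0.8,-0.2,0,0],[-0.9,-0.23,0,0],[-0.9,-0.23,0,0],[-0.9,-0.23,0,0],[-0.9,-0.23,0,0],[-0.9,-0.23,0,0],[-0.9,-0.23,0,0],[-0.9,-0.23,0,0],[-0.9,-0.23,0,0]], "claw": 1}}

```text
t: 28.05
position: [559.9, 98.6, 227.6]
orientation: [3.141, 0.0, 1.505]
wrist_force: [0.3, -1.1, 0.0]
opening: 85.4
finger_force: 0.0
```

{"op": "move_arm", "data": {"deltas": [[-0.9,-0.23,0,0],[-0.9,-0.23,0,0],[-0.9,-0.23,0,0],[-0.9,-0.23,0,0],[-0.9,-0.23,0,0],[-0.9,-0.23,0,0],[-0.9,-0.23,0,0],[-0.9,-0.23,0,0],[-0.9,-0.23,0,0],[-0.9,-0.23,0,0]]}}

```text
t: 28.88
position: [487.8, -122.2, 227.6]
orientation: [3.141, 0.0, 1.505]
wrist_force: [1.6, -0.3, -0.1]
opening: 85.0
finger_force: 0.0
```

{"op": "move_arm", "data": {"deltas": [[-0.9,-0.23,0.2,0],[-0.9,-0.23,0.3,0],[-0.9,-0.23,0.3,0],[-0.8,-0.2,0.3,0],[-0.8,-0.2,0.3,0],[-0.2,0,0.2,0],[0,0,0.2,0],[0,0,0,0],[0,0,0,0],[0,0,0,0]]}}

```text
t: 29.72
position: [454.1, -230.8, 182.7]
orientation: [3.141, 0.0, 1.507]
wrist_force: [0.5, -0.8, -0.1]
opening: 85.5
finger_force: 0.0
```

```bash
python3 - <<'E'
from h import *
s=snap('wrist','w10'); P=cloud(s);Q=P.reshape(-1,3)
k=(np.hypot(Q[:,0]-452,Q[:,1]+236)<45)&(Q[:,2]>8)&(Q[:,2]<22); print('dish',k.sum(),Q[k].mean(0).round(1),cv2.minEnclosingCircle(Q[k][:,:2].astype(np.float32)))
k=(np.hypot(Q[:,0]-418,Q[:,1]+366)<45)&(Q[:,2]>64)&(Q[:,2]<76); print('beaker',k.sum(),Q[k].mean(0).round(1),cv2.minEnclosingCircle(Q[k][:,:2].astype(np.float32)))
k=(np.hypot(Q[:,0]-605,Q[:,1]+311)<75)&(abs(Q[:,2]-45)<2.5); print('pan',k.sum(),Q[k].min(0).round(1),Q[k].max(0).round(1))
plan(452,-236,-2,1.505)
E
```

```text
dish 514 [ 453.  -240.8   14.3] ((453.0283203125, -236.80560302734375), 28.90091896057129)
beaker 542 [ 419.2 -360.7   68.6] ((419.0588684082031, -364.8901672363281), 27.666025161743164)
pan 8106 [ 545.1 -364.5   42.5] [ 679.9 -250.4   47.4]
yaw1.507 units dx -0.21 dy -0.07 dz 7.39 | yaw1.505 units dx -0.21 dy -0.07 dz 7.39 | turn 0.02 t 29.8 at [ 454.1 -230.9  182.8]
```

View pics/w10.png

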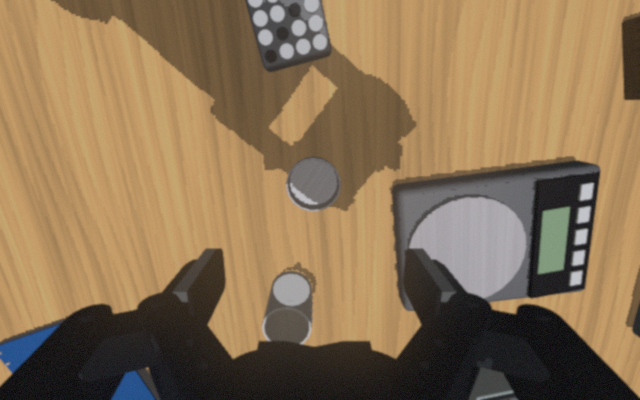

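The picture shows the dish at (313,183), or (453, −237) in the world, and the beaker beyond it at (290,300). I descend and grip the dish.

{"op": "move_arm", "data": {"deltas": [[-0.24,-0.03,0.6,0],[0,0,0.9,0],[0,0,1,0],[0,0,1,0],[0,0,1,0],[0,0,1,0],[0,0,0.8,0],[0,0,0.5,0],[0,0,0.4,0],[0,0,0.18,0]]}}

```text
t: 30.6
position: [452.6, -237.1, -3.0]
orientation: [-3.141, -0.001, 1.506]
wrist_force: [1.2, 0.0, 0.3]
opening: 85.3
finger_force: 0.0
```

{"op": "move_arm", "data": {"deltas": [[0,0,0,0],[0,0,0,0],[0,0,0,0],[0,0,0,0],[0,0,0,0],[0,0,0,0],[0,0,0,0],[0,0,0,0],[0,0,0,0],[0,0,0,0]], "claw": 0.2, "newtons": 25}}

```text
t: 31.43
position: [453.0, -237.8, -1.0]
orientation: [3.14, 0.001, 1.505]
wrist_force: [-0.7, 0.5, 6.6]
opening: 55.5
finger_force: 26.6
```

{"op": "move_arm", "data": {"deltas": [[0,0,-0.3,0],[0,0,-0.6,0],[0,0,-0.8,0],[0,0,-0.8,0],[0,0,-0.8,0],[0,0,-0.7,0],[0,0,0,0],[0,0,0,0],[0,0,0,0],[0,0,0,0]]}}

```text
t: 32.27
position: [452.2, -237.3, 97.1]
orientation: [-3.14, -0.001, 1.505]
wrist_force: [0.5, -0.4, -0.8]
opening: 55.6
finger_force: 26.8
```

```bash
python3 - <<'E'
from h import *
# pan circle in w10 and top by colour/height fit
for f in ('w10','top'):
    s=load(f); P=cloud(s); im=s['img'].astype(int); g=im.mean(2)
    k=(np.hypot(P[...,0]-605,P[...,1]+311)<80)&(abs(P[...,2]-45)<3)&(g>(120 if f=='w10' else 130))
    m=k.astype(np.uint8); n,l,st,c=cv2.connectedComponentsWithStats(m); i=1+np.argmax(st[1:,4]); Q=P[l==i]
    print(f,len(Q),Q.min(0).round(1),Q.max(0).round(1),cv2.minEnclosingCircle(Q[:,:2].astype(np.float32)))
plan(604,-311,100,1.505)
E
```

```text
w10 7706 [ 546.5 -364.5   42.9] [ 663.9 -251.    47.8] ((604.7076416015625, -310.06756591796875), 59.8586311340332)
top 613 [ 546.9 -368.1   42. ] [ 662.7 -252.6   48. ] ((603.4390869140625, -310.54205322265625), 59.49114227294922)
yaw1.505 units dx -2.55 dy 6.25 dz -0.12 | yaw1.505 units dx -2.54 dy 6.25 dz -0.12 | turn 0.00 t 32.3 at [ 452.2 -237.3   97.1]
```

{"op": "move_arm", "data": {"deltas": [[-0.12,0.3,0,0],[-0.3,0.7,0,0],[-0.3,0.8,0,0],[-0.3,0.8,0,0],[-0.3,0.8,0,0],[-0.3,0.8,0,0],[-0.3,0.7,0,0],[-0.3,0.7,0,0],[-0.2,0.4,0,0],[-0.1,0.27,0,0]]}}

```text
t: 33.1
position: [606.1, -311.3, 96.4]
orientation: [-3.141, -0.001, 1.505]
wrist_force: [-0.4, 0.3, -0.4]
opening: 55.5
finger_force: 26.8
```

{"op": "move_arm", "data": {"deltas": [[0,0,0.3,0],[0,0,0.5,0],[0,0,0.5,0],[0,0,0.4,0],[0,0,0.2,0],[0,0,0.1,0],[0,0,0.06,0],[0,0,0,0],[0,0,0,0],[0,0,0,0]]}}

```text
t: 33.93
position: [605.1, -310.8, 46.9]
orientation: [3.141, 0.001, 1.505]
wrist_force: [-0.1, 0.6, 0.4]
opening: 55.4
finger_force: 26.8
```

```bash
python3 - <<'E'
from h import *
plan(604.5,-310.3,43.5,1.505); print(get_obs()['wrist_force'])
s=load('w10');P=cloud(s);Q=P.reshape(-1,3)
k=(Q[:,0]>660)&(Q[:,0]<700)&(abs(Q[:,1]+305)<50)&(Q[:,2]>30); print('keypad z',np.percentile(Q[k][:,2],[5,50,95,100]))
E
```

```text
yaw1.505 units dx 0.02 dy -0.02 dz 0.14 | yaw1.505 units dx 0.02 dy -0.02 dz 0.14 | turn 0.01 t 33.9 at [ 605.1 -310.8   46.9]
[-0.11239183  0.63675612  0.35734972]
keypad z [35.76753037 42.346919   44.48772796 47.63486954]
```

{"op": "move_arm", "data": {"deltas": [[0,0,0.05,0],[0,0,0.04,0],[0,0,0.03,0],[0,0,0,0],[0,0,0,0],[0,0,0,0],[0,0,0,0],[0,0,0,0],[0,0,0,0],[0,0,0,0]]}}

```text
t: 34.77
position: [604.9, -310.7, 44.0]
orientation: [3.141, 0.0, 1.505]
wrist_force: [-2.2, 1.3, 5.5]
opening: 55.5
finger_force: 27.2
```

{"op": "move_arm", "data": {"deltas": [[0,0,0,0],[0,0,0,0],[0,0,0,0],[0,0,0,0],[0,0,0,0],[0,0,0,0],[0,0,-0.3,0],[0,0,-0.6,0],[0,0,-0.8,0],[0,0,-0.8,0]], "claw": 0.8}}

```text
t: 35.6
position: [604.7, -310.6, 106.8]
orientation: [-3.141, -0.0, 1.505]
wrist_force: [0.4, -0.1, 0.7]
opening: 76.6
finger_force: 0.0
```

{"op": "move_arm", "data": {"deltas": [[0,0,-0.8,0],[0,0,-0.8,0],[0,0,-0.7,0],[0,0,0,0],[0,0,0,0],[0,0,0,0],[0,0,0,0],[0,0,0,0],[0,0,0,0],[0,0,0,0]], "claw": 1}}

```text
t: 36.43
position: [604.8, -310.6, 162.8]
orientation: [-3.141, -0.0, 1.505]
wrist_force: [0.0, 0.4, 0.1]
opening: 85.2
finger_force: 0.0
```

```bash
python3 - <<'E'
from h import *
s=snap('wrist','w11'); P=cloud(s);Q=P.reshape(-1,3)
k=(np.hypot(Q[:,0]-604,Q[:,1]+311)<45)&(Q[:,2]>54)&(Q[:,2]<66); print('dish',k.sum(),Q[k].mean(0).round(1),cv2.minEnclosingCircle(Q[k][:,:2].astype(np.float32)))
plan(419,-365,150,1.505)
E
```

```text
dish 772 [ 605.2 -313.2   59.7] ((605.3255615234375, -309.744384765625), 28.884510040283203)
yaw1.505 units dx -2.65 dy -7.27 dz 0.52 | yaw1.505 units dx -2.66 dy -7.27 dz 0.52 | turn 0.00 t 36.5 at [ 604.8 -310.7  163. ]
```

The dish is on the pan at (605.3, −309.7). Now the beaker, near (419, −365).

{"op": "move_arm", "data": {"deltas": [[-0.1,-0.3,0,0],[-0.3,-0.7,0,0],[-0.3,-0.9,0,0],[-0.3,-0.9,0,0],[-0.3,-0.9,0,0],[-0.3,-0.9,0,0],[-0.3,-0.9,0,0],[-0.3,-0.9,0,0],[-0.3,-0.6,0,0],[-0.15,-0.27,0,0]]}}

```text
t: 37.32
position: [417.1, -365.5, 163.6]
orientation: [-3.141, 0.0, 1.504]
wrist_force: [-0.6, -0.3, -0.2]
opening: 85.6
finger_force: 0.0
```

```bash
python3 - <<'E'
from h import *
s=snap('wrist','w12'); P=cloud(s);Q=P.reshape(-1,3)
k=(np.hypot(Q[:,0]-419,Q[:,1]+365)<45)&(Q[:,2]>66)&(Q[:,2]<74); R=Q[k]; print('beaker',k.sum(),R.min(0).round(1),R.max(0).round(1),cv2.minEnclosingCircle(R[:,:2].astype(np.float32)))
plan(419,-365,24,1.505)
E
```

```text
beaker 736 [ 393.3 -393.8   66. ] [ 442.3 -338.4   72. ] ((419.0879211425781, -366.0909729003906), 27.7188720703125)
yaw1.503 units dx 0.04 dy 0.07 dz 5.58 | yaw1.505 units dx 0.04 dy 0.07 dz 5.58 | turn -0.02 t 37.4 at [ 417.1 -365.8  163.6]
```

{"op": "move_arm", "data": {"deltas": [[0,0.03,0.5,0],[0,0,0.8,0],[0,0,0.9,0],[0,0,0.9,0],[0,0,0.9,0],[0,0,0.7,0],[0,0,0.4,0],[0,0,0.3,0],[0,0,0.18,0],[0,0,0,0]]}}

```text
t: 38.2
position: [420.1, -364.9, 23.6]
orientation: [-3.141, -0.0, 1.506]
wrist_force: [-0.4, 1.2, -0.6]
opening: 85.5
finger_force: 0.0
```

{"op": "move_arm", "data": {"deltas": [[0,0,0,0],[0,0,0,0],[0,0,0,0],[0,0,0,0],[0,0,0,0],[0,0,0,0],[0,0,0,0],[0,0,0,0],[0,0,0,0],[0,0,0,0]], "claw": -0.1, "newtons": 25}}

```text
t: 39.03
position: [420.2, -365.3, 24.7]
orientation: [3.141, 0.001, 1.505]
wrist_force: [-1.2, 0.9, 5.5]
opening: 49.4
finger_force: 26.0
```

{"op": "move_arm", "data": {"deltas": [[0,0,-0.3,0],[0,0,-0.6,0],[0,0,-0.8,0],[0,0,-0.9,0],[0,0,-0.9,0],[0,0,-0.9,0],[0,0,-0.8,0],[0,0,-0.8,0],[0,0,0,0],[0,0,0,0]]}}

```text
t: 39.87
position: [420.0, -365.1, 174.7]
orientation: [3.14, 0.001, 1.505]
wrist_force: [0.4, 0.1, -1.0]
opening: 49.3
finger_force: 26.1
```

```bash
python3 - <<'E'
from h import *
th=-0.065; c=np.array([624,-13]); g=c+110*np.array([-np.sin(th),np.cos(th)]); print(g)
plan(g[0],g[1],175,1.505)
E
```

```text
[631.14496627  96.7677068 ]
yaw1.505 units dx 18.99 dy 7.22 dz -0.01 | yaw1.505 units dx 18.99 dy 7.21 dz -0.01 | turn 0.00 t 39.9 at [ 420.  -365.1  174.7]
```

{"op": "move_arm", "data": {"deltas": [[0.3,0.1,0,0],[0.6,0.22,0,0],[0.8,0.3,0,0],[0.8,0.3,0,0],[0.8,0.3,0,0],[0.8,0.3,0,0],[0.8,0.3,0,0],[0.8,0.3,0,0],[0.8,0.3,0,0],[0.8,0.3,0,0]]}}

```text
t: 40.7
position: [499.5, -185.4, 172.5]
orientation: [-3.139, -0.001, 1.506]
wrist_force: [-0.4, 0.1, 0.2]
opening: 49.4
finger_force: 26.1
```

{"op": "move_arm", "data": {"deltas": [[0.8,0.3,0,0],[0.8,0.3,0,0],[0.8,0.3,0,0],[0.8,0.3,0,0],[0.8,0.3,0,0],[0.8,0.3,0,0],[0.8,0.3,0,0],[0.8,0.3,0,0],[0.8,0.3,0,0],[0.8,0.3,0,0]]}}

```text
t: 41.53
position: [587.2, 9.1, 172.3]
orientation: [-3.139, -0.0, 1.506]
wrist_force: [1.5, -1.1, -0.2]
opening: 49.4
finger_force: 26.1
```

{"op": "move_arm", "data": {"deltas": [[0.8,0.3,0,0],[0.8,0.3,0,0],[0.8,0.3,0,0],[0.6,0.3,0,0],[0.4,0.2,0,0],[0.2,0.1,0,0],[0,0,0,0],[0,0,0,0],[0,0,0,0],[0,0,0,0]]}}

```text
t: 42.37
position: [630.7, 93.9, 173.9]
orientation: [-3.141, 0.0, 1.504]
wrist_force: [0.3, 0.5, 0.1]
opening: 49.7
finger_force: 26.1
```

```bash
python3 - <<'E'
from h import *
plan(631,96.8,25,1.505)
E
```

```text
yaw1.504 units dx 0.12 dy 0.01 dz 5.95 | yaw1.505 units dx 0.12 dy 0.01 dz 5.95 | turn -0.01 t 42.4 at [630.7  93.9 173.9]
```

{"op": "move_arm", "data": {"deltas": [[0.14,0.01,0.5,0],[0,0,0.8,0],[0,0,0.9,0],[0,0,0.9,0],[0,0,0.9,0],[0,0,0.7,0],[0,0,0.5,0],[0,0,0.4,0],[0,0,0.2,0],[0,0,0.08,0]]}}

```text
t: 43.2
position: [631.2, 97.9, 26.4]
orientation: [-3.141, 0.0, 1.505]
wrist_force: [-0.8, 0.0, 0.4]
opening: 49.1
finger_force: 26.1
```

{"op": "move_arm", "data": {"deltas": [[0,0,0.04,0],[0,0,0.02,0],[0,0,0,0],[0,0,0,0],[0,0,0,0],[0,0,0,0],[0,0,0,0],[0,0,0,0],[0,0,0,0],[0,0,0,0]]}}

```text
t: 44.03
position: [631.4, 98.2, 25.3]
orientation: [-3.142, -0.0, 1.505]
wrist_force: [-0.4, -0.3, -0.8]
opening: 49.6
finger_force: 26.1
```

{"op": "move_arm", "data": {"deltas": [[0,0,0.03,0],[0,0,0.02,0],[0,0,0,0],[0,0,0,0],[0,0,0,0],[0,0,0,0],[0,0,0,0],[0,0,0,0],[0,0,0,0],[0,0,0,0]]}}

```text
t: 44.87
position: [631.5, 98.2, 24.7]
orientation: [3.141, 0.0, 1.505]
wrist_force: [-1.9, 0.5, 5.5]
opening: 49.5
finger_force: 26.5
```

{"op": "move_arm", "data": {"deltas": [[0,0,0,0],[0,0,0,0],[0,0,0,0],[0,0,0,0],[0,0,0,0],[0,0,0,0],[0,0,-0.3,0],[0,0,-0.6,0],[0,0,-0.8,0],[0,0,-0.8,0]], "claw": 1}}

```text
t: 45.7
position: [631.3, 98.2, 87.6]
orientation: [-3.141, -0.0, 1.505]
wrist_force: [-0.2, -0.7, -0.1]
opening: 85.5
finger_force: 0.0
```

{"op": "move_arm", "data": {"deltas": [[0,0,-0.9,0],[0,0,-0.9,0],[0,0,-0.9,0],[0,0,-0.9,0],[0,0,-0.9,0],[0,0,-0.9,0],[0,0,-0.5,0],[0,0,0,0],[0,0,0,0],[0,0,0,0]]}}

```text
t: 46.53
position: [630.9, 98.2, 232.9]
orientation: [-3.14, 0.0, 1.505]
wrist_force: [-0.1, -0.1, -0.5]
opening: 85.4
finger_force: 0.0
```

```bash
python3 - <<'E'
from h import *
s=snap('wrist','w13'); P=cloud(s);Q=P.reshape(-1,3)
k=(np.hypot(Q[:,0]-631,Q[:,1]-97)<45)&(Q[:,2]>66)&(Q[:,2]<74); R=Q[k]; print('beaker',k.sum(),R.min(0).round(1),R.max(0).round(1),cv2.minEnclosingCircle(R[:,:2].astype(np.float32)))
im=s['img'].astype(int); m=((im[...,1]>im[...,0]+20)&(im[...,1]>im[...,2]+10)&(abs(P[...,2]-8)<4)); G=P[m]; 
print('green edge y by x',[(x,G[abs(G[:,0]-x)<5][:,1].max().round(1)) for x in range(560,700,20) if (abs(G[:,0]-x)<5).sum()>3])
E
```

```text
beaker 446 [606.9  69.8  66.1] [656.  124.8  72.1] ((632.593994140625, 97.3884506225586), 27.65517807006836)
green edge y by x [(560, np.float64(34.6)), (580, np.float64(33.8)), (600, np.float64(32.7)), (620, np.float64(31.4)), (640, np.float64(30.4)), (660, np.float64(28.9)), (680, np.float64(27.2))]
```

View pics/w13.png

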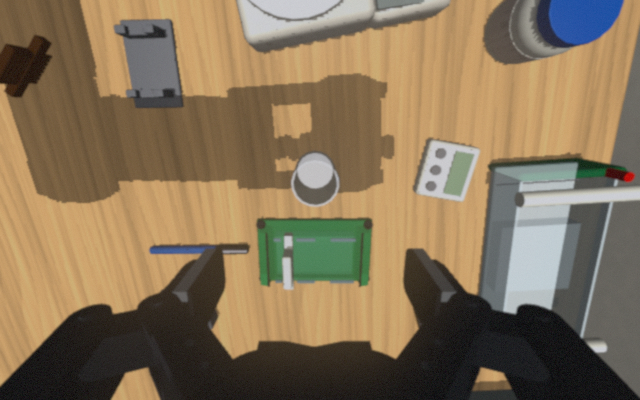

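The last picture shows the beaker upright at (316,180), level with the middle of the stand and about 41 mm clear. The comb sits across the tray's end slots at (288,262). I run a final numeric check from the top camera, then hand in.

```bash
python3 - <<'E'
from h import *
s=snap('top','top2'); s0=load('top'); Q=cloud(s).reshape(-1,3)
for n,x,y,a,b,r in (('flask',627,308,183,197,25),('dish',605,-310,54,66,40),('comb',592,-11,58,68,30),('rack',442,-86,20,40,50)):
    k=(np.hypot(Q[:,0]-x,Q[:,1]-y)<r)&(Q[:,2]>a)&(Q[:,2]<b); print(n,k.sum(),Q[k].mean(0).round(1) if k.any() else '')
for n,(u0,u1,v0,v1) in dict(pen=(328,344,186,226),rack=(347,374,202,228)).items():
    print(n,'image change',np.abs(s['img'][v0:v1,u0:u1].astype(int)-s0['img'][v0:v1,u0:u1]).mean().round(1))
print(get_obs()['t']); sign_off()
E
```

```text
flask 84 [626.  307.2 190.6]
dish 51 [ 605.4 -315.1   59.4]
comb 34 [590.5 -11.1  63.1]
rack 340 [440.2 -85.7  29.7]
pen image change 1.4
rack image change 1.4
46.6333
the job is handed in; nothing more can be done
```

I set out the gel-casting bench in the order asked and handed it in at 46.6 s: tray, comb, flask, dish and beaker measured in place on the cameras, tube rack and pen not moved.

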